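Hold a glaze flask down in the touch mixer

ROBOT

A 7-joint arm with a two-finger parallel gripper is mounted at the origin on the work surface. World frame = base frame: x ahead of the robot, y to its left, z up, the work surface at z = 0. Lengths are in m, angles in rad, forces in N, time in s.
With the tool pointing down it reaches from about 0.4 to 0.85 m from the base axis. Payload 4.4 kg.
Tool frame: the origin (TCP) lies on the centre line of the jaws, within the pads' length; the fingertips stand 19 mm ahead of it and the grasp point (between the pads) is the TCP; z points along the fingers, y is the line along which they close (so a half turn about z gives the same grasp; the last joint's range is limited). The gripper opens to 94 mm and grips with 3 to 60 N. Pads are 16 mm wide; open, the fingers measure 119 mm over their backs; the gripper's body (75 mm by 177 mm) begins 78 mm behind the grasp point.
Start: joints at [-1.339, 0.628, 0.038, 1.517, -0.027, 0.996, -0.02], TCP at [0.191, 0.621, 0.224] pointing down, gripper open.
Joint ranges: [-3.06, 3.06], [-0.37, 2.12], [-1.25, 1.32], [0.18, 2.47], [-1.1, 4.24], [0.23, 1.98], [-2.94, 2.94]. Speed limits (rad/s): [2.57, 2.57, 3.14, 3.14, 3.14, 3.14, 3.14].

INTERFACE

Orientations are given as a rotation vector (axis times angle).
In Python, from plant import manip gives the robot as it stands.
- The arm moves only by the tool send_rows, never from a script. Its argument "targets" is a list of rows, each a list of 3 entries, a list of its own where there are three numbers: the turn, a rotation vector about the tool's x, y, z in units of 60 degrees (1.0 is 60 degrees), then the shift along the tool's x, y, z in units of 750 mm (1.0 is 750 mm), then the opening, from 0 (shut) to 1 (fully open). A call has 1 to 10 rows; each row is the pose to reach, as a shift and turn from the pose commanded when the call began, along the tool's axes at that moment; what a row does not reach only later rows make up. A row lasts 1/10 s, in which the tool goes at most 50 mm and 8.59 degrees, less where a joint would pass 70% of its speed; a pose out of reach is approached as far as the arm can. A call with a number of a shift or a turn outside -1 to 1 is refused whole. A call with a gripper value outside its range is refused whole. The fingers move at their own pace and stop on an object; "grip_force" is the grip in N (left out, the last holds). Time passes only in rows, so rows that repeat a pose let the fingers close. It gives the time, the measured TCP pose, the force, the opening and the grip force at its end, in the units of the state.
- manip.state(): the state, without advancing time (a new reading comes with each control period).
- manip.get_image(name): name is "scene" or "top"; returns the picture (400x640x3 uint8, red, green, blue); there is no depth.
- manip.camera_info(name): a dict with "intrinsics" (3x3 intrinsics, pixels), "k1" (the pictures are not rectified: a ray, as slopes to the right and down, at radius r is drawn at 1 + k1 r^2 times it, then the intrinsics apply), "rvec" (rotation vector, rad) and "tvec" (3), from world to camera coordinates, as OpenCV has them. Camera axes: x right, y down, z forward; pixel columns grow to the right and rows downward; lengths in m; the calibration is good to about 2 mm. A picture is of the moment at which its call begins. camera_info takes no time and is no camera call.
- manip.hand_in(): hands the job in; it is judged then, once.
The state is a dict: "clock": time; "q": joint angles; "joint_vel": joint speeds; "joint_torque": joint torques, N m; "eef_pos": TCP position; "eef_rot": TCP orientation; "contact_force": force on the tool from outside, world axes, zero at the start; "torque": the same for the moment, N m; "width": finger opening in m; "gripper_force": force on a finger pad.
Only numpy, scipy, OpenCV 4.12 (cv2) and the standard library are available. Lean on these libraries where they do the work, as an engineer would, in place of code of your own. Each camera call takes 0.05 s, during which the arm holds its last target. There are 200 camera calls.

TASK

Turn the touch mixer's selector to the three-dot mark, then stand the round flask upright in the mixer's sprung ring cradle and push it all the way down against the spring. Finish while still holding the flask pressed down like that; do not let go. Leave the jar, the plate and the brush where they are.

Things in the scene. Friction and masses are not known exactly. Their poses are not given: they have to be found in the camera images.
- mixer: low white box fixed to the table, the touch mixer: 150 (its x) x 270 (its y) x 60 mm high. Origin: centre of its underside, on the table; z up. On its top: the selector at its (0, -75) mm and the ring cradle at its (0, +68) mm. It stands turned up to 0.3 rad either way.
- dial (a joint): grey selector knob on the mixer's top, turns about the vertical, rad; grows clockwise seen from above; range -0.1 to 1.9. Clicks into four rest positions: 0 (one dot), 0.6 (two dots), 1.2 (three dots), 1.8 (four dots); springs to the nearest when let go; at most 0.12 Nm moves it on. The dots are small black discs in radial rows beside the knob. Starts at one or two dots.
- dial_grip (a point): centre of the knob's grip bar, on its axis, 92 mm above the table. Bar 42 mm long, 14 mm wide; its top is 9 mm above this point, the 44 mm disc below it 23 mm under this point. The frame turns with the knob: x along the bar to the pointer end (black line on top, small nose), z up. At joint 0 the pointer is 0.9 rad anticlockwise (from above) of the mixer's x axis.
- cradle (a joint): how far the sprung ring cradle is pressed down, in m: 0 at rest, 0.012 at its lower stop. About 5.5 N starts it moving (more than the flask weighs), about 14.5 N takes it to the stop.
- cradle_centre (a point): on the axis of the black ring cradle, level with the ring's lower edge, 88 mm above the table at rest; sinks with it. The ring is a funnel 16 mm high, inner diameter 38 mm at the bottom, 62 mm at the top, outer 72 mm. The flask's ball rests on the funnel wall, its foot then about 1 mm above this point.
- flask: loose round flask, closed: white ball of 66 mm diameter with a flattened foot, grey ribbed cylindrical stopper of 30 mm diameter on top, from 66 to 106 mm above the foot. About 0.2 kg. Origin: centre of the foot; z along the axis to the stopper. Starts upright on the table.
- flask_ball (a point): centre of the flask's ball, 29 mm above the foot on its axis
- jar: bystander: squat straight-sided jar with lid, 54 mm diameter, 75 mm high; origin at the centre of its underside. Loose; leave it alone. Flask and jar may stand in each other's places.
- plate: bystander: white plate of 150 mm diameter with small clay roses on it, about 30 mm high; origin at the centre of its underside. Leave it alone.
- brush: bystander: brush lying on the table, about 0.2 m long. Leave it alone.
Things that resemble listed ones, but are neither listed nor needed, are in the scene too. Leave any red look-alike of the flask alone.

How it is judged:
By the outcome, as a careful person would: the job done as asked, in the order asked, and still so for the second after the job is handed in, while the arm keeps its last pose, push and grip.
It also fails if it takes over 48 s, if anything falls off the work surface, if the arm or the gripper's body presses on something with over 40 N, if the wrist force passes 120 N, or if a joint passes its speed limit or range.

## Working session

There is one attempt and no reset: what is moved stays moved. The work goes in short steps, Python scripts to look and compute and a tool call to move; the robot and the scene stay as the last step left them, time stands still between calls to the robot, and variables do not carry over. Pictures are saved under pics/ and viewed, at most 10 in all, crops included, and the job is handed in when it is done.

Besides the shell and the picture viewer there is one more tool, called after "Request:" by a JSON object that holds its "api" and its "payload". send_rows: Moves the arm, as the interface text tells. Its arguments: {"type":"object","properties":{"targets":{"type":"array"},"grip_force":{"type":"number"}},"required":["targets"]}

```bash
mkdir -p pics; ls; cat > h.py <<'E'
import numpy as np, cv2, os
from plant import manip
def snap(n,f):
    im=manip.get_image(n); cv2.imwrite('pics/'+f,im[:,:,::-1]); return im
def cam(n):
    c=manip.camera_info(n); R=cv2.Rodrigues(np.array(c['rvec'],float))[0]
    return np.array(c['intrinsics']),c['k1'],R,np.array(c['tvec'],float)
def ray(n,p):
    K,k,R,t=cam(n); d=(np.array(p,float)-K[:2,2])/[K[0,0],K[1,1]]
    u=d.copy()
    for _ in range(30): u=d/(1+k*(u@u))
    v=R.T@np.append(u,1); return -R.T@t, v/np.linalg.norm(v)
def atz(n,p,z):
    o,v=ray(n,p); return o+v*(z-o[2])/v[2]
def tri(p1,p2,n1='scene',n2='top'):
    o1,v1=ray(n1,p1);o2,v2=ray(n2,p2)
    s=np.linalg.lstsq(np.c_[v1,-v2],o2-o1,rcond=None)[0]
    a=o1+s[0]*v1;b=o2+s[1]*v2; return (a+b)/2,np.linalg.norm(a-b)
def proj(n,X):
    K,k,R,t=cam(n); x=R@np.array(X,float)+t; u=x[:2]/x[2]; u=u*(1+k*(u@u)); return u*[K[0,0],K[1,1]]+K[:2,2]
E
python3 - <<'E'
from h import *
np.set_printoptions(precision=4,suppress=True)
for n in('scene','top'):
    snap(n,n+'0.png'); K,k,R,t=cam(n); print(n,K,k,-R.T@t)
s=manip.state(); print({k:np.round(v,3) for k,v in s.items()})
E
```

```text
pics
scene [[447.164    0.     312.1164]
 [  0.     447.164  205.8385]
 [  0.       0.       1.    ]] -0.03643301570038467 [1.0319 0.6963 1.0352]
top [[410.3973   0.     316.9901]
 [  0.     410.3973 195.049 ]
 [  0.       0.       1.    ]] -0.07332109520707839 [ 0.3975 -0.1215  1.3457]
{'clock': np.float64(0.1), 'q': array([-1.339,  0.629,  0.038,  1.518, -0.027,  0.996, -0.02 ]), 'joint_vel': array([ 0.   , -0.001, -0.001, -0.002,  0.001, -0.001, -0.001]), 'joint_torque': array([  0.003, -55.08 ,   1.148, -18.712,  -0.052,   0.019,   0.   ]), 'eef_pos': array([0.191, 0.621, 0.224]), 'eef_rot': array([-0.466, -3.107,  0.003]), 'contact_force': array([-0.097,  0.273,  0.294]), 'torque': array([-0.04 , -0.009,  0.054]), 'gripper_force': np.float64(0.0), 'width': np.float64(0.094)}
```

View pics/scene0.png

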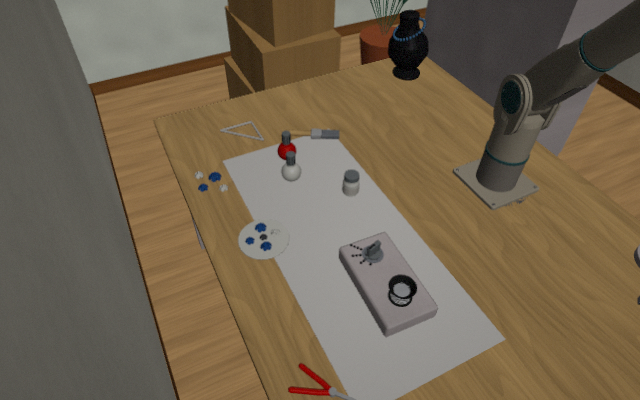

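View pics/top0.png

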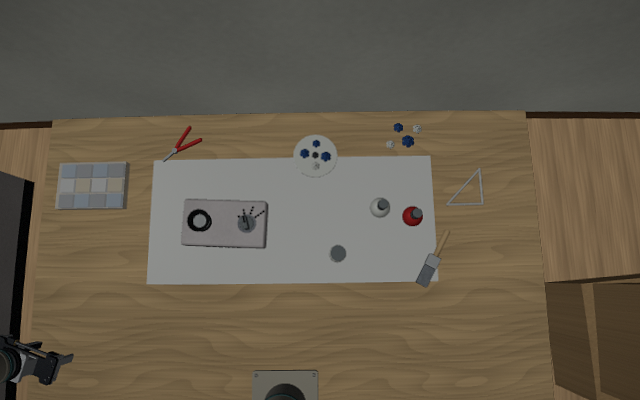

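Both views show the work surface. Candidates for the flask, as scene / top pixels:
- White flask with grey stopper: (291,172) / (380,207)
- Red look-alike: (287,150) / (413,216)
- Squat jar: (351,183) / (338,254)

I choose the white one. The mixer is at (388,282) / (225,223), with its knob at (373,250) / (247,222) and its ring at (402,290) / (199,220). Next I'll check a close crop.

```bash
python3 - <<'E'
import cv2,numpy as np
s=cv2.imread('pics/scene0.png');t=cv2.imread('pics/top0.png')
def c(im,x,y,w,h,W,H): return cv2.resize(im[y:y+h,x:x+w],(W,H),interpolation=cv2.INTER_CUBIC)
a=np.hstack([c(s,335,230,100,75,400,300),c(t,175,185,100,75,400,300)])
b=np.hstack([c(s,260,125,100,75,400,300),c(t,330,185,100,75,400,300)])
cv2.imwrite('pics/crop1.png',np.vstack([a,b]))
E
```

```text
(no output)
```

View pics/crop1.png

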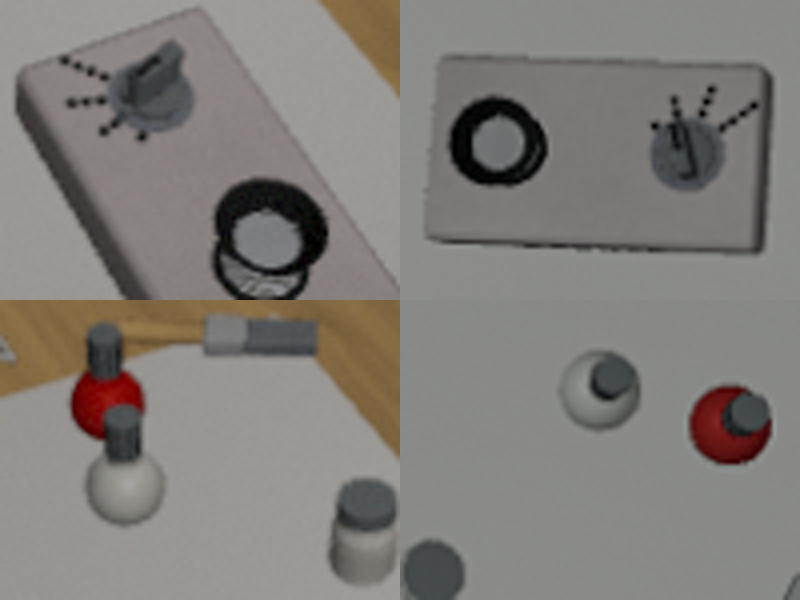

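The crop confirms the white ball with its grey stopper. The knob's pointer is at the two-dot row. The cradle is on the image-left (+y) side. Now I'll compute positions.

```bash
python3 - <<'E'
from h import *
np.set_printoptions(precision=4,suppress=True)
S=lambda x,y,ox,oy:(x/4+ox,y/4+oy)
print('stopper',tri(S(123,112,260,125),S(214,76,330,185)))
print('ball',tri(S(125,184,260,125),S(199,90,330,185)))
print('red',tri(S(108,104,260,125),S(330,125,330,185)))
print('jar lid',tri(S(367,200,260,125),S(32,273,330,185)))
print('ring',tri(S(271,227,335,230),S(98,141,175,185)))
print('disc',tri(S(151,96,335,230),S(287,154,175,185)))
t=lambda x,y,z:atz('top',S(x-400,y,175,185),z)
print('bar top', t(675,124,.1),t(692,178,.1))
for p in[(440,57),(765,65),(757,250),(427,238)]: print(t(*p,.06))
E
```

```text
stopper (array([ 0.6051, -0.3132,  0.1059]), np.float64(0.0017202390918272161))
ball (array([ 0.6064, -0.3122,  0.0295]), np.float64(0.0014780355298886687))
red (array([ 0.5758, -0.4178,  0.0246]), np.float64(0.00030355379146724236))
jar lid (array([ 0.4594, -0.1717,  0.0694]), np.float64(0.0015441233860366255))
ring (array([0.5632, 0.2561, 0.0967]), np.float64(0.0023506389180303795))
disc (array([0.557 , 0.115 , 0.0574]), np.float64(0.00020130460133520092))
bar top [0.5749 0.1169 0.1   ] [0.5331 0.1031 0.1   ]
[0.6378 0.3166 0.06  ]
[0.627  0.0532 0.06  ]
[0.4803 0.0584 0.06  ]
[0.4925 0.3206 0.06  ]
```

```bash
cat >> h.py <<'E'
from scipy.spatial.transform import Rotation as Ro
def rel(pos,yaw_y=None):
    """shift/turn (units) to TCP pos with tool down, tool y (mod pi) at world angle yaw_y"""
    s=manip.state(); p=np.array(s['eef_pos']); R=Ro.from_rotvec(s['eef_rot']); M=R.as_matrix()
    a=np.arctan2(M[1,1],M[0,1]); d=0
    if yaw_y is not None: d=(yaw_y-a+np.pi/2)%np.pi-np.pi/2
    y=a+d; ty=np.array([np.cos(y),np.sin(y),0]); tz=np.array([0,0,-1.]); T=np.c_[np.cross(ty,tz),ty,tz]
    print('t',round(float(s['clock']),2),'p',p.round(4),'yawy',round(a,3),'F',np.round(s['contact_force'],1),'w',round(float(s['width']),4),'q7',round(float(s['q'][6]),2))
    print('turn',(Ro.from_matrix(M.T@T).as_rotvec()/np.radians(60)).round(4),'shift',(M.T@(np.array(pos)-p)/.75).round(4))
E
python3 - <<'E'
from h import *
rel([.5565,.113,.20],.28+np.pi/2)
E
```

```text
t 0.1 p [0.1905 0.6209 0.2236] yawy 1.273 F [-0.1  0.3  0.3] w 0.0938 q7 -0.02
turn [-1.600e-03 -5.000e-04 -5.517e-01] shift [-0.6652 -0.5041  0.0324]
```

Request:
{"api": "send_rows", "payload": {"targets": [[[0, 0, -0.55], [-0.665, -0.504, 0.032], 0.6], [[0, 0, -0.55], [-0.665, -0.504, 0.032], 0.6], [[0, 0, -0.55], [-0.665, -0.504, 0.032], 0.6], [[0, 0, -0.55], [-0.665, -0.504, 0.032], 0.6], [[0, 0, -0.55], [-0.665, -0.504, 0.032], 0.6], [[0, 0, -0.55], [-0.665, -0.504, 0.032], 0.6], [[0, 0, -0.55], [-0.665, -0.504, 0.032], 0.6], [[0, 0, -0.55], [-0.665, -0.504, 0.032], 0.6], [[0, 0, -0.55], [-0.665, -0.504, 0.032], 0.6], [[0, 0, -0.55], [-0.665, -0.504, 0.032], 0.6]]}}

```text
clock: 1.1
eef_pos: [0.4835, 0.2142, 0.2051]
eef_rot: [0.436, -3.111, 0.0]
contact_force: [-0.3, 0.3, 0.3]
width: 0.0563
gripper_force: 0.0
```

```bash
python3 - <<'E'
from h import *
rel([.5565,.113,.20],.28+np.pi/2)
E
```

```text
t 1.1 p [0.4835 0.2142 0.2051] yawy 1.849 F [-0.3  0.3  0.3] w 0.0563 q7 1.31
turn [ 0.     -0.0003 -0.0017] shift [-0.0565 -0.1564  0.0068]
```

Request:
{"api": "send_rows", "payload": {"targets": [[[0, 0, 0], [-0.0565, -0.156, 0.007], 0.5], [[0, 0, 0], [-0.0565, -0.156, 0.007], 0.5], [[0, 0, 0], [-0.0565, -0.156, 0.007], 0.5], [[0, 0, 0], [-0.0565, -0.156, 0.007], 0.5], [[0, 0, 0], [-0.0565, -0.156, 0.007], 0.5]]}}

```text
clock: 1.6
eef_pos: [0.5551, 0.1153, 0.1996]
eef_rot: [0.434, -3.11, -0.001]
contact_force: [1.0, 1.5, 1.0]
width: 0.0469
gripper_force: 0.0
```

```bash
python3 - <<'E'
from h import *
rel([.5565,.113,.094],.28+np.pi/2)
s=snap('scene','s1.png');t=snap('top','t1.png')
c=lambda im,x,y,w,h:cv2.resize(im[y:y+h,x:x+w],(400,400),interpolation=cv2.INTER_CUBIC)
cv2.imwrite('pics/c2.png',np.hstack([c(s,330,190,100,100),c(t,185,170,100,100)])[:,:,::-1])
E
```

```text
t 1.6 p [0.5551 0.1153 0.1996] yawy 1.848 F [1.  1.5 1. ] w 0.0469 q7 1.52
turn [ 0.0008 -0.0011 -0.0026] shift [-0.0011 -0.0036  0.1408]
```

View pics/c2.png

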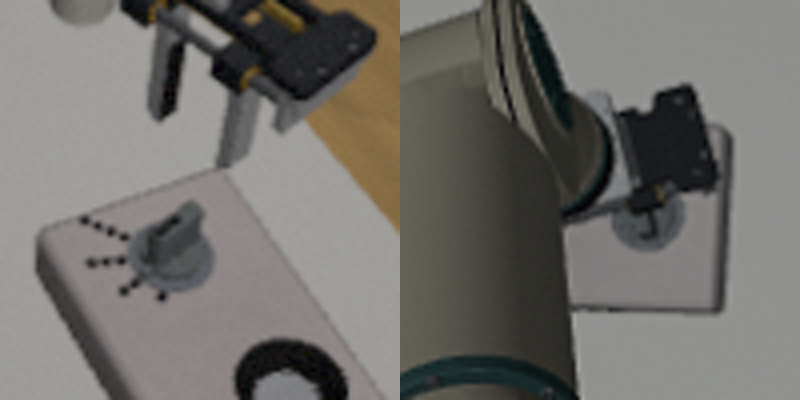

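The gripper is above the knob, whose bar is visible at crop left (175,240), and its fingers straddle the bar line. I'll descend and close.

Request:
{"api": "send_rows", "payload": {"targets": [[[0, 0, 0], [-0.001, -0.003, 0.05], 0.5], [[0, 0, 0], [-0.001, -0.003, 0.1], 0.5], [[0, 0, 0], [-0.001, -0.003, 0.125], 0.5], [[0, 0, 0], [-0.001, -0.003, 0.14], 0.5], [[0, 0, 0], [-0.001, -0.003, 0.14], 0.5], [[0, 0, 0], [-0.001, -0.003, 0.14], 0.1], [[0, 0, 0], [-0.001, -0.003, 0.14], 0.0], [[0, 0, 0], [-0.001, -0.003, 0.14], 0.0], [[0, 0, 0], [-0.001, -0.003, 0.14], 0.0], [[0, 0, 0], [-0.001, -0.003, 0.14], 0.0]], "grip_force": 20}}

```text
clock: 2.7
eef_pos: [0.5567, 0.1152, 0.0958]
eef_rot: [-0.437, 3.111, 0.004]
contact_force: [-2.2, 4.6, 4.4]
width: 0.0141
gripper_force: 20.0
```

```bash
python3 - <<'E'
from h import *
rel([.5565,.113,.094],.27-.6+np.pi/2)
print(manip.state()['torque'],manip.state()['gripper_force'])
E
```

```text
t 2.7 p [0.5567 0.1152 0.0958] yawy 1.85 F [-2.2  4.6  4.4] w 0.0141 q7 1.51
turn [2.400e-03 1.000e-04 5.815e-01] shift [ 0.0011 -0.0028  0.0024]
[1.19672601 0.54915615 0.03488531] 19.99613732099533
```

Request:
{"api": "send_rows", "payload": {"targets": [[[0, 0, 0.1], [0, 0, 0], 0], [[0, 0, 0.2], [0, 0, 0], 0], [[0, 0, 0.3], [0, 0, 0], 0], [[0, 0, 0.4], [0, 0, 0], 0], [[0, 0, 0.5], [0, 0, 0], 0], [[0, 0, 0.58], [0, 0, 0], 0], [[0, 0, 0.59], [0, 0, 0], 0], [[0, 0, 0.59], [0, 0, 0], 0], [[0, 0, 0.59], [0, 0, 0], 0]]}}

```text
clock: 3.6
eef_pos: [0.5568, 0.1168, 0.0958]
eef_rot: [-0.527, -3.097, -0.006]
contact_force: [-0.9, 7.2, 4.5]
width: 0.0137
gripper_force: 20.0
```

```bash
python3 - <<'E'
from h import *
rel([.5565,.113,.22],.27-.6+np.pi/2)
print(manip.state()['torque'],manip.state()['gripper_force'])
E
```

```text
t 3.6 p [0.5568 0.1168 0.0958] yawy 1.233 F [-0.9  7.2  4.5] w 0.0137 q7 1.07
turn [ 0.0037 -0.001  -0.0071] shift [-0.0011 -0.0043 -0.1656]
[ 1.4777509   0.4815444  -0.00451254] 19.996489584445953
```

Request:
{"api": "send_rows", "payload": {"targets": [[[0, 0, 0], [0, 0, 0], 0.4], [[0, 0, 0], [0, 0, 0], 0.4], [[0, 0, 0], [0, 0, 0], 0.4], [[0, 0, 0], [0, 0, -0.04], 0.4], [[0, 0, 0], [0, 0, -0.1], 0.5], [[0, 0, 0], [0, 0, -0.15], 0.6], [[0, 0, 0], [0, 0, -0.15], 0.6]]}}

```text
clock: 4.3
eef_pos: [0.5605, 0.1131, 0.2125]
eef_rot: [0.531, 3.087, 0.005]
contact_force: [-0.0, 0.7, -0.6]
width: 0.055
gripper_force: 0.0
```

```bash
python3 - <<'E'
from h import *
rel([.606,-.3125,.22])
E
```

```text
t 4.3 p [0.5605 0.1131 0.2125] yawy 1.23 F [-0.   0.7 -0.6] w 0.055 q7 1.05
turn [ 0.0047  0.0082 -0.    ] shift [-0.2469 -0.5145 -0.0104]
```

Request:
{"api": "send_rows", "payload": {"targets": [[[0, 0, 0], [-0.247, -0.514, -0.01], 0.7], [[0, 0, 0], [-0.247, -0.514, -0.01], 0.7], [[0, 0, 0], [-0.247, -0.514, -0.01], 0.7], [[0, 0, 0], [-0.247, -0.514, -0.01], 0.7], [[0, 0, 0], [-0.247, -0.514, -0.01], 0.7], [[0, 0, 0], [-0.247, -0.514, -0.01], 0.7], [[0, 0, 0], [-0.247, -0.514, -0.01], 0.7], [[0, 0, 0], [-0.247, -0.514, -0.01], 0.7], [[0, 0, 0], [-0.247, -0.514, -0.01], 0.7], [[0, 0, 0], [-0.247, -0.514, -0.01], 0.7]]}}

```text
clock: 5.3
eef_pos: [0.6008, -0.3191, 0.2136]
eef_rot: [-0.544, -3.093, 0.007]
contact_force: [-0.5, -0.3, 0.9]
width: 0.0655
gripper_force: 0.0
```

```bash
python3 - <<'E'
from h import *
rel([.606,-.3125,.088],1.23)
s=snap('scene','s3.png');t=snap('top','t3.png')
c=lambda im,x,y,w,h:cv2.resize(im[y:y+h,x:x+w],(400,400),interpolation=cv2.INTER_CUBIC)
cv2.imwrite('pics/c3.png',np.vstack([np.hstack([c(s,330,215,80,80),c(t,205,185,80,80)]),np.hstack([c(s,240,90,120,120),c(t,330,150,120,120)])])[:,:,::-1][100:700])
E
```

```text
t 5.3 p [ 0.6008 -0.3191  0.2136] yawy 1.223 F [-0.5 -0.3  0.9] w 0.0655 q7 1.73
turn [-0.0042 -0.0008 -0.0069] shift [-0.0037  0.0114  0.1674]
```

View pics/c3.png

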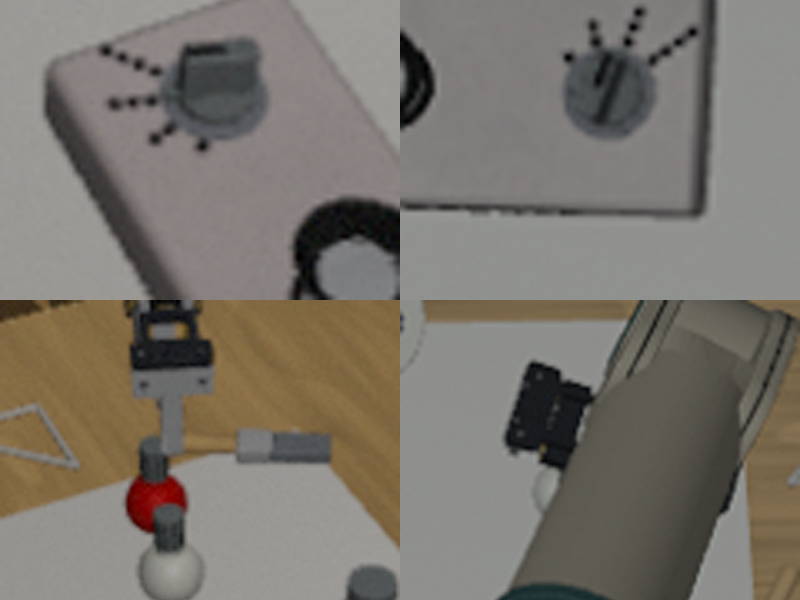

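The selector now points at the three-dot row (top crop, bar heading to (630,30)). The gripper is above the white flask (scene crop (170,570)), with the red one behind it. I'll descend.

Request:
{"api": "send_rows", "payload": {"targets": [[[0, 0, 0], [-0.002, 0.006, 0], 0.7], [[0, 0, 0], [-0.002, 0.006, 0], 0.7]]}}

```text
clock: 5.6
eef_pos: [0.6072, -0.3049, 0.2148]
eef_rot: [-0.525, -3.097, -0.003]
contact_force: [0.1, 0.8, -0.1]
width: 0.0661
gripper_force: 0.0
```

```bash
python3 - <<'E'
from h import *
rel([.6058,-.3127,.088],1.23)
E
```

```text
t 5.6 p [ 0.6072 -0.3049  0.2148] yawy 1.235 F [ 0.1  0.8 -0.1] w 0.0661 q7 1.73
turn [ 0.0019 -0.0005  0.0046] shift [-0.0017 -0.0107  0.1691]
```

Request:
{"api": "send_rows", "payload": {"targets": [[[0, 0, 0], [-0.001, -0.008, 0.03], 0.7], [[0, 0, 0], [-0.001, -0.008, 0.06], 0.7], [[0, 0, 0], [-0.001, -0.008, 0.08], 0.7], [[0, 0, 0], [-0.001, -0.008, 0.08], 0.7], [[0, 0, 0], [-0.001, -0.008, 0.08], 0.7]]}}

```text
clock: 6.1
eef_pos: [0.6054, -0.3135, 0.1554]
eef_rot: [0.529, 3.096, 0.0]
contact_force: [-0.1, -0.8, -0.1]
width: 0.066
gripper_force: 0.0
```

```bash
python3 - <<'E'
from h import *
rel([.6058,-.3127,.088],1.23)
E
```

```text
t 6.1 p [ 0.6054 -0.3135  0.1554] yawy 1.232 F [-0.1 -0.8 -0.1] w 0.066 q7 1.74
turn [0.0002 0.0002 0.0021] shift [-0.0002  0.0011  0.0899]
```

Request:
{"api": "send_rows", "payload": {"targets": [[[0, 0, 0], [0, 0.001, 0.03], 0.7], [[0, 0, 0], [0, 0.001, 0.06], 0.7], [[0, 0, 0], [0, 0.001, 0.08], 0.7], [[0, 0, 0], [0, 0.001, 0.088], 0.7], [[0, 0, 0], [0, 0.001, 0.088], 0.6], [[0, 0, 0], [0, 0.001, 0.088], 0.3], [[0, 0, 0], [0, 0.001, 0.088], 0.2], [[0, 0, 0], [0, 0.001, 0.088], 0.1], [[0, 0, 0], [0, 0.001, 0.088], 0.1], [[0, 0, 0], [0, 0.001, 0.088], 0.1]], "grip_force": 45}}

```text
clock: 7.1
eef_pos: [0.6057, -0.3132, 0.0897]
eef_rot: [0.531, 3.095, 0.0]
contact_force: [0.1, 1.1, 3.0]
width: 0.0293
gripper_force: 44.9
```

Request:
{"api": "send_rows", "payload": {"targets": [[[0, 0, 0], [0, 0, 0], 0.1], [[0, 0, 0], [0, 0, 0], 0.1], [[0, 0, 0], [0, 0, -0.02], 0.1], [[0, 0, 0], [0, 0, -0.05], 0.1], [[0, 0, 0], [0, 0, -0.09], 0.1], [[0, 0, 0], [0, 0, -0.14], 0.1], [[0, 0, 0], [0, 0, -0.19], 0.1], [[0, 0, 0], [0, 0, -0.22], 0.1], [[0, 0, 0], [0, 0, -0.22], 0.1], [[0, 0, 0], [0, 0, -0.22], 0.1]]}}

```text
clock: 8.1
eef_pos: [0.6043, -0.3133, 0.2534]
eef_rot: [-0.531, -3.095, -0.0]
contact_force: [1.4, 0.6, -3.1]
width: 0.029
gripper_force: 44.9
```

```bash
python3 - <<'E'
from h import *
rel([.5627,.2555,.24],1.53)
rel([.5627,.2555,.24])
s=manip.state(); print(s['q'],s['gripper_force'])
c=lambda im,x,y,w,h:cv2.resize(im[y:y+h,x:x+w],(400,400),interpolation=cv2.INTER_CUBIC)
s=snap('scene','s4.png')
cv2.imwrite('pics/c4.png',c(s,230,50,140,140)[:,:,::-1])
E
```

```text
t 8.1 p [ 0.6043 -0.3133  0.2534] yawy 1.231 F [ 1.4  0.6 -3.1] w 0.029 q7 1.73
turn [ 1.000e-04 -1.400e-03 -2.857e-01] shift [0.3052 0.6965 0.0182]
t 8.1 p [ 0.6043 -0.3133  0.2534] yawy 1.231 F [ 1.4  0.6 -3.1] w 0.029 q7 1.73
turn [-0.0001 -0.0014 -0.    ] shift [0.3052 0.6965 0.0182]
[ 0.37378121  0.65369524  0.11488605  1.38568506 -0.07767358  1.10800838
  1.73075286] 44.91006374359131
```

View pics/c4.png

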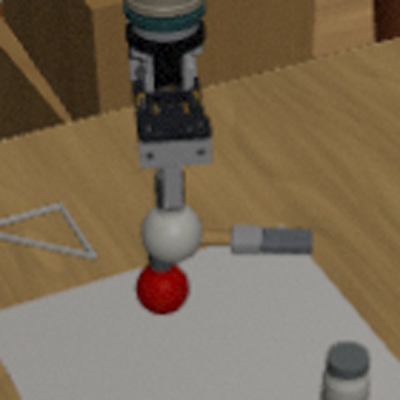

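The white flask hangs upright in the gripper (crop (172,232)) and the red one is untouched. I'll carry it to the cradle.

Request:
{"api": "send_rows", "payload": {"targets": [[[0, 0, 0], [0.01, 0.023, 0], 0.1], [[0, 0, 0], [0.03, 0.07, 0], 0.1], [[0, 0, 0], [0.052, 0.12, 0], 0.1], [[0, 0, 0], [0.074, 0.17, 0], 0.1], [[0, 0, 0], [0.096, 0.22, 0], 0.1], [[0, 0, 0], [0.118, 0.27, 0], 0.1], [[0, 0, 0], [0.14, 0.32, 0], 0.1], [[0, 0, 0], [0.162, 0.37, 0], 0.1], [[0, 0, 0], [0.18, 0.41, 0], 0.1], [[0, 0, 0], [0.193, 0.44, 0], 0.1]]}}

```text
clock: 9.15
eef_pos: [0.5766, 0.049, 0.2518]
eef_rot: [-0.526, -3.092, 0.0]
contact_force: [-0.1, 0.1, -3.0]
width: 0.0293
gripper_force: 44.9
```

```bash
python3 - <<'E'
from h import *
rel([.5627,.2555,.24],1.231)
E
```

```text
t 9.15 p [0.5766 0.049  0.2518] yawy 1.234 F [-0.1  0.1 -3. ] w 0.0293 q7 1.16
turn [-0.001  -0.0044  0.0027] shift [0.1085 0.2538 0.016 ]
```

Request:
{"api": "send_rows", "payload": {"targets": [[[0, 0, 0], [0.02, 0.047, 0], 0.1], [[0, 0, 0], [0.04, 0.094, 0], 0.1], [[0, 0, 0], [0.06, 0.14, 0.005], 0.1], [[0, 0, 0], [0.08, 0.187, 0.01], 0.1], [[0, 0, 0], [0.095, 0.222, 0.016], 0.1], [[0, 0, 0], [0.105, 0.245, 0.016], 0.1], [[0, 0, 0], [0.1085, 0.252, 0.016], 0.1], [[0, 0, 0], [0.1085, 0.252, 0.016], 0.1], [[0, 0, 0], [0.1085, 0.252, 0.016], 0.1], [[0, 0, 0], [0.1085, 0.252, 0.016], 0.1]]}}

```text
clock: 10.15
eef_pos: [0.5655, 0.2489, 0.2422]
eef_rot: [0.536, 3.095, -0.002]
contact_force: [-0.7, 0.6, -3.2]
width: 0.0293
gripper_force: 44.9
```

```bash
python3 - <<'E'
from h import *
rel([.5627,.2555,.192],1.231)
s=snap('scene','s5.png');t=snap('top','t5.png')
c=lambda im,x,y,w,h:cv2.resize(im[y:y+h,x:x+w],(400,400),interpolation=cv2.INTER_CUBIC)
cv2.imwrite('pics/c5.png',np.hstack([c(s,345,200,100,100),c(t,165,160,100,100)])[:,:,::-1])
E
```

```text
t 10.15 p [0.5655 0.2489 0.2422] yawy 1.228 F [-0.7  0.6 -3.2] w 0.0293 q7 0.82
turn [-0.0009  0.0007 -0.0028] shift [0.0065 0.0071 0.0669]
```

View pics/c5.png

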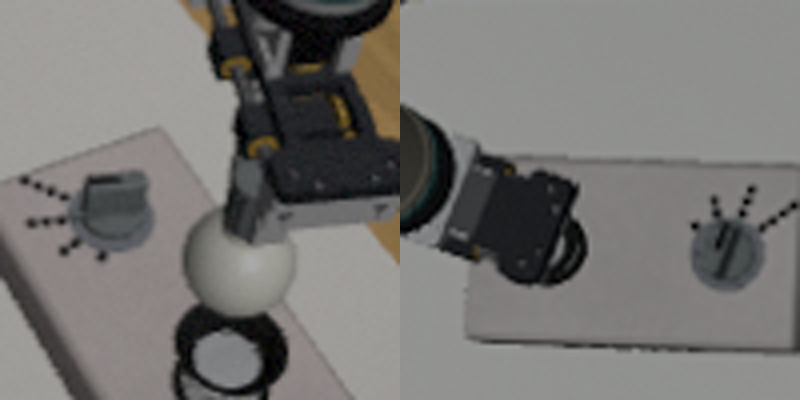

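The flask's ball (crop (240,262)) hangs just above the ring, and the selector still points at three dots. I'll compare the ball's place with the arm reading and then settle.

Request:
{"api": "send_rows", "payload": {"targets": [[[0, 0, 0], [0.003, 0.003, 0.02], 0.1], [[0, 0, 0], [0.003, 0.003, 0.04], 0.1], [[0, 0, 0], [0.003, 0.003, 0.046], 0.1], [[0, 0, 0], [0.003, 0.003, 0.046], 0.1], [[0, 0, 0], [0.003, 0.003, 0.046], 0.1]]}}

```text
clock: 10.75
eef_pos: [0.564, 0.254, 0.2082]
eef_rot: [0.532, 3.095, 0.001]
contact_force: [-1.0, 0.4, -2.3]
width: 0.0298
gripper_force: 44.9
```

```bash
python3 - <<'E'
from h import *
print('ball pic->',atz('scene',(405,265.5),.2422-.0607))
rel([.5627,.2555,.18],1.231)
s=snap('scene','s6.png')
print(proj('scene',[.5627,.2555,.104]))
cv2.imwrite('pics/c6.png',cv2.resize(s[220:320,345:445],(500,500),interpolation=cv2.INTER_CUBIC)[:,:,::-1])
E
```

```text
ball pic-> [0.5672687  0.25038079 0.1815    ]
t 10.75 p [0.564  0.254  0.2082] yawy 1.231 F [-1.   0.4 -2.3] w 0.0298 q7 0.82
turn [ 0.0006  0.0008 -0.0004] shift [0.0024 0.0013 0.0376]
[402.75715408 284.7866327 ]
```

View pics/c6.png

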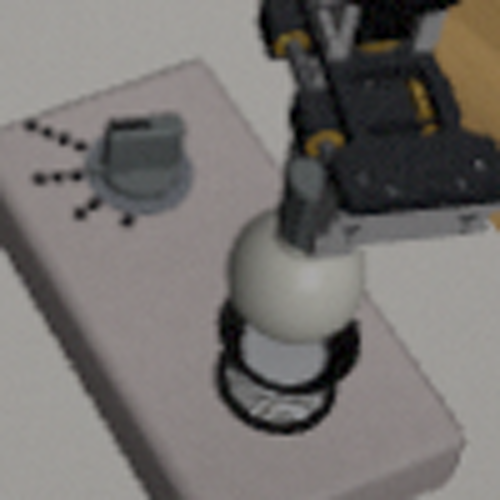

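The ball (crop (298,275)) is centred over the ring. I'll lower it.

Request:
{"api": "send_rows", "payload": {"targets": [[[0, 0, 0], [0.002, 0.0005, 0.012], 0.1], [[0, 0, 0], [0.002, 0.0005, 0.024], 0.1], [[0, 0, 0], [0.002, 0.0005, 0.034], 0.1], [[0, 0, 0], [0.002, 0.0005, 0.037], 0.1], [[0, 0, 0], [0.002, 0.0005, 0.037], 0.1], [[0, 0, 0], [0.002, 0.0005, 0.037], 0.1]]}}

```text
clock: 11.4
eef_pos: [0.5628, 0.2562, 0.1806]
eef_rot: [0.53, 3.095, 0.003]
contact_force: [0.5, 3.6, 3.3]
width: 0.0294
gripper_force: 44.9
```

Request:
{"api": "send_rows", "payload": {"targets": [[[0, 0, 0], [0, 0, 0.003], 0.1], [[0, 0, 0], [0, 0, 0.006], 0.1], [[0, 0, 0], [0, 0, 0.008], 0.1], [[0, 0, 0], [0, 0, 0.008], 0.1], [[0, 0, 0], [0, 0, 0.008], 0.1]], "grip_force": 58}}

```text
clock: 11.9
eef_pos: [0.5628, 0.2561, 0.1748]
eef_rot: [0.53, 3.095, 0.004]
contact_force: [-0.2, 2.8, 6.8]
width: 0.0293
gripper_force: 57.9
```

```bash
python3 - <<'E'
from h import *
rel([.5627,.2555,.1655],1.231)
print(manip.state()['torque'])
E
```

```text
t 11.9 p [0.5628 0.2561 0.1748] yawy 1.231 F [-0.2  2.8  6.8] w 0.0293 q7 0.82
turn [0.0024 0.0011 0.0004] shift [-0.0001 -0.0008  0.0123]
[ 0.8893095   0.02932006 -0.04174433]
```

Request:
{"api": "send_rows", "payload": {"targets": [[[0, 0, 0], [0, 0.001, 0.004], 0.1], [[0, 0, 0], [0, 0.001, 0.008], 0.1], [[0, 0, 0], [0, 0.001, 0.012], 0.1], [[0, 0, 0], [0, 0.001, 0.014], 0.1], [[0, 0, 0], [0, 0.001, 0.014], 0.1], [[0, 0, 0], [0, 0.001, 0.014], 0.1]]}}

```text
clock: 12.5
eef_pos: [0.5636, 0.2583, 0.1663]
eef_rot: [0.529, 3.093, 0.008]
contact_force: [-2.0, 4.8, 17.6]
width: 0.0293
gripper_force: 58.0
```

```bash
python3 - <<'E'
from h import *
rel([.5627,.2555,.1655],1.231)
E
```

```text
t 12.5 p [0.5636 0.2583 0.1663] yawy 1.232 F [-2.   4.8 17.6] w 0.0293 q7 0.82
turn [0.0054 0.0022 0.0009] shift [-0.    -0.004  0.001]
```

Request:
{"api": "send_rows", "payload": {"targets": [[[0, 0, 0], [0, 0.001, 0.003], 0.1], [[0, 0, 0], [0, 0.001, 0.005], 0.1], [[0, 0, 0], [0, 0.001, 0.005], 0.1], [[0, 0, 0], [0, 0.001, 0.005], 0.1], [[0, 0, 0], [0, 0.001, 0.005], 0.1]]}}

```text
clock: 13.0
eef_pos: [0.5642, 0.2588, 0.1658]
eef_rot: [0.529, 3.092, 0.009]
contact_force: [-7.3, 2.9, 36.0]
width: 0.0293
gripper_force: 58.0
```

```bash
python3 - <<'E'
from h import *
rel([.5627,.2555,.1655],1.231)
s=snap('scene','s7.png');t=snap('top','t7.png')
c=lambda im,x,y,w,h:cv2.resize(im[y:y+h,x:x+w],(400,400),interpolation=cv2.INTER_CUBIC)
cv2.imwrite('pics/c7.png',np.hstack([c(s,345,220,100,100),c(t,165,160,100,100)])[:,:,::-1])
E
```

```text
t 13.0 p [0.5642 0.2588 0.1658] yawy 1.232 F [-7.3  2.9 36. ] w 0.0293 q7 0.82
turn [0.0063 0.0034 0.0011] shift [ 0.0004 -0.0048  0.0004]
```

View pics/c7.png

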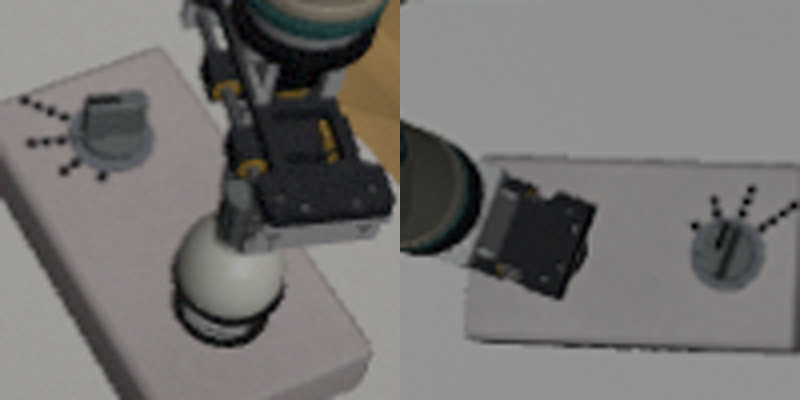

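The flask sits upright in the sunken ring, which is at its stop: force doubled while z moved only 0.5 mm. The selector is on three dots. I'll ease the push a little for margin.

Request:
{"api": "send_rows", "payload": {"targets": [[[0, 0, 0], [0, 0, -0.002], 0.1], [[0, 0, 0], [0, 0, -0.002], 0.1], [[0, 0, 0], [0, 0, -0.002], 0.1], [[0, 0, 0], [0, 0, -0.002], 0.1], [[0, 0, 0], [0, 0, -0.002], 0.1]]}}

```text
clock: 13.6
eef_pos: [0.5641, 0.2588, 0.1659]
eef_rot: [0.529, 3.093, 0.008]
contact_force: [-5.5, 2.1, 28.2]
width: 0.0293
gripper_force: 58.0
```

```bash
python3 -c "
from plant import manip
print(manip.hand_in())"
```

```text
the job is handed in; nothing more can be done
None
```

I turned the selector to the three-dot mark, then set the flask upright in the cradle and pressed it to its lower stop. I handed in at about 13.6 s, still holding it down at about 28 N; hand-in returned no verdict.

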